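# Release the transport lock of the tube shaker

## Task

The tube shaker's platform is held by its transport lock, the three-spoked plug screwed into the port on the shaker's front. Unscrew the plug (anticlockwise as you face it) until its threads let go and draw it straight out to its stop; then slide the platform as far as it goes towards the end where the tall tube rack stands. Leave the plug out, the rack and the flat box standing on the platform, and do not shift the other things on the bench.

Things in the scene. Friction and masses are not known exactly. Their poses are not given: they have to be found in the camera images.
- shaker: White shaker housing, fixed to the bench, 160 (x) x 200 (y) x 86 mm high. Origin on the bench under its centre, z up. Its front, with the port, faces its -x: panel at x = -80, a boss 42 in diameter stands 8 proud of it. The plug's axis is level, along x, at y = 0, 72 above the bench. The platform is on top.
- hub (a point): Centre of the plug's steel hub disc (44 mm diameter, 6 thick either side) on its axis; x along the shaker's x, y and z spin with it. Screwed tight it is at shaker x = -130, disc's back 36 from the boss; it comes out to -x. A shank of 16 (threads 19) runs into the port; a 4 mm cap is in front. In its mid-plane three round spokes, 10 thick, 120 degrees apart, reach 52 from the axis.
- spoke_tip (a point): End of one of the three alike spokes, 52 from the plug's axis; it turns with the plug.
- plug (a joint): Turn of the plug (rad), 0 tight, growing as it unscrews: anticlockwise seen facing the front, spokes on the shaker's +y side going down. At 0 spoke_tip is straight up. Starts at 0 to 1.8, stays where left, takes 0.08 Nm, advances 8 mm outwards a turn. Threads let go at 5.0 rad; before that it cannot be drawn. It turns on to a stop at 5.6.
- draw (a joint): How far the plug is drawn straight out (shaker -x) beyond the thread's advance, m: 0 until the threads let go, stop at 0.040. Takes about 3 N, stays where left; it is captive and cannot fall out. The platform is unlocked from about 0.026 on.
- platform (a joint): Position of the platform along the shaker's y, in m: 0 in the middle where the plug locks it; stops at +0.050 (towards the shaker's +y) and -0.050. Takes about 2 N plus 8 N per m/s, stays where it is left.
- platform_mid (a point): Centre of the upper face of the platform's metal plate, 100 mm above the bench, axes as the shaker's. Plate 160 (x) x 210 (y) x 8 thick. At each y end an upright steel end wall, outer face 105 from this point, from 8 below to 22 above the plate's upper face; equally high walls at front and back. Free air below beside the housing.
- rack_mid (a point): Centre (half-way up) of the tall grey tube rack, loose on the platform at one end, 50 to the +y or the -y side of its middle: 100 (x) x 70 (y) x 50 high with 4 x 3 white-capped tubes showing.
- box_mid (a point): Centre (half-way up) of the flat grey and white freezer box, loose on the platform at the other end: 92 (x) x 72 (y) x 27 high, no tubes showing.
- reagent: Small capped bottle, 48 diameter x 95 high, loose on the bench to the right of the shaker; origin under its centre. A bystander.
- pcr_rack: Orange tube rack, 125 x 85 x 48 high, loose on the bench to the left; origin under its centre. A bystander.
- pipette: Pipette lying on the bench, 240 long along its x, 34 wide, 26 high, origin on the bench near its middle. A bystander.
- tip_box: Green tip box with clear lid, 120 x 85 x 85 high, loose, beyond the shaker on the left; origin under its centre. A bystander.
- beaker: Open glass beaker, 64 diameter x 75 high, loose, to the right; origin under its centre. A bystander.
There are look-alikes about, which are no part of the job. What is shaped like the part that bears box_mid but green or pink is not meant.

How it is judged:
On the way, in this order (a step that is already met when the one before it is completed fails the run):
1. the plug has been unscrewed to the release of its threads (turn above 4.6 rad) (value of joint plug above 4.6 rad), for 0.1 s.
2. the plug has been drawn out to its stop (within 5 mm) (value of joint draw above 0.035 m), for 0.1 s.
3. the platform has been slid to its stop on the rack's side (within 5 mm) (((y of rack_mid in the frame of platform_mid above 0 m and value of joint platform above 0.045 m) or (y of rack_mid in the frame of platform_mid below 0 m and value of joint platform below -0.045 m))), for 0.1 s.
At the end, for the whole second after the job is handed in: The plug is out within 5 mm of its stop, the platform rests within 5 mm of its stop on the side of the tall tube rack, and the rack and the flat box stand upright (within 0.1 rad) on the platform plate, everything at rest (value of joint draw above 0.035 m and ((y of rack_mid in the frame of platform_mid above 0 m and value of joint platform above 0.045 m) or (y of rack_mid in the frame of platform_mid below 0 m and value of joint platform below -0.045 m)) and z of rack_mid in the frame of platform_mid between 0.02 and 0.03 m and horizontal distance between each of rack_mid, box_mid and platform_mid below 0.09 m and angle between each of rack_mid, box_mid's own z axis and vertical below 0.1 rad and z of box_mid in the frame of platform_mid between 0.009 and 0.018 m and velocity of joint platform between -0.01 and 0.01 m/s and velocity of joint draw between -0.01 and 0.01 m/s); the robot touches nothing.
It fails at once if the rack or the flat box is tipped by more than 0.35 rad (angle between any of rack_mid, box_mid's own z axis and vertical above 0.35 rad).
It fails at once if a bystander on the bench is shifted by more than 30 mm or the bottle or beaker tipped (distance of any of reagent, pcr_rack, pipette, tip_box, beaker from where it was at the start of the episode above 0.03 m or angle between any of reagent, beaker's own z axis and vertical above 0.5 rad).
It also fails if it takes over 58 s, if anything falls off the work surface, if the arm or the gripper's body presses on something with over 40 N, if the wrist force passes 120 N, or if a joint passes its speed limit or range.

## Robot

A 6-joint arm with a two-finger parallel gripper is mounted at the origin on the work surface. World frame = base frame: x ahead of the robot, y to its left, z up, the work surface at z = 0. Lengths are in m, angles in rad, forces in N, time in s.
With the tool pointing down it reaches from about 0.275 to 0.825 m from the base axis. Payload 4.9 kg.
Tool frame: the origin (TCP) lies at the very end of the fingers, on their centre line; the grasp point (between the pads) lies bot.tcp_to_grasp behind it (bot.tcp_to_grasp is the distance from the TCP to the grasp point, in m); z points along the fingers, y is the line along which they close (so a half turn about z gives the same grasp; the last joint's range is limited). The gripper opens to 85 mm and grips with 20 to 120 N. Pads are 22 mm wide; open, the fingers measure 114 mm over their backs; the gripper's body (76 mm by 85 mm) begins 54 mm behind the grasp point. The pads swing forward as they close: fully open they stand 13 mm farther back than shut.
Start: joints at [0.981, 0.326, -0.193, 1.052, 0, 1.437], TCP at [0.242, 0.494, 0.231] pointing down, gripper open.
Joint ranges: [-2.65, 2.65], [-0.97, 1.79], [-1.3, 1.35], [-1.93, 2.1], [-1.47, 1.37], [-3.14, 3.14]. Speed limits (rad/s): [2.57, 2.57, 3.14, 3.14, 3.14, 3.14].

## Interface

Orientations are given as a rotation vector (axis times angle).
In Python, from station import readout, read_camera, workorder, spot_in, regions_of, landmark_of, bot gives the robot as it stands.
- The arm moves only by the tool drive_tool, never from a script. Its argument "commands" is a list of rows, each an object with "hand": the finger opening in m, from 0 to 0.0854; "linear": the shift along the tool's x, y, z in m, a list of three; "rot": the turn, a rotation vector about the tool's x, y, z in rad, a list of three. A call has exactly 5 rows; each row is the pose to reach, as a shift and turn from the pose commanded when the call began, along the tool's axes at that moment; what a row does not reach only later rows make up. A row lasts 1/8 s, in which the tool goes at most 62.5 mm and 10.7 degrees, less where a joint would pass 70% of its speed; a pose out of reach is approached as far as the arm can. A call with a gripper value outside its range is refused whole. The fingers move at their own pace and stop on an object; "grip_force" is the grip in N (left out, the last holds). Time passes only in rows, so rows that repeat a pose let the fingers close, or fill a call up. It gives the time, the measured TCP pose, the force, the opening and the grip force at its end, in the units of the state.
- readout.get_state(): the state, without advancing time (a new reading comes with each control period).
- read_camera(name): name is "scene" or "top" or "wrist"; returns a dict with "color" (480x640x3 uint8, red, green, blue), "depth" (480x640 float32, m along the optical axis (not along the pixel's ray), 0 where there is no reading), "fovy" (degrees; the focal length in pixels is half the picture's height over the tangent of half this angle, whatever the lens; pixels are square), "cx", "cy" (the principal point, pixels), "world_to_cam" (4x4, takes a point from world to camera coordinates). Camera axes: x right, y up, looking along -z (the intrinsics and any distortion apply to the point x, -y, -z); pixel columns grow to the right and rows downward; lengths in m; the calibration is good to about 2 mm. The wrist camera is an equidistant fisheye: a pixel r from the principal point sees the ray r / f radians off the axis. A picture is of the moment at which its call begins.
- workorder.close_job(): hands the job in; it is judged then, once.
Trained networks look in a picture, given as the dict that the camera call returned (one of the last four; its "shot" number tells which), for a name from the list of things; names that differ only in an ending like _2 or _b are one class to them, and where a whole thing is asked for, a point or a joint stands for the part that bears it (a point fixed in the world has none). Each returns a list of dicts, best first, with "p" (0 to 1); they miss things now and then, are a little off and sometimes report something else, mostly with a low value. They report only what shows in the picture. A call takes as long as a camera call. They do not tell look-alikes from the thing itself.
- spot_in(target, picture): "position" ([x, y, z] in m, in the coordinates of the camera as it stood for that picture, good to about 4 mm: the middle of the surface that is visible of it).
- regions_of(target, picture): "pixels" (480x640 bool, what is visible of it).
- landmark_of(target, picture): "position" ([x, y, z] in m, in the coordinates of the camera as it stood for that picture, good to about 4 mm: a listed point, or the origin of a listed thing).
The state is a dict: "t": time; "qpos": joint angles; "qvel": joint speeds; "tau": joint torques, N m; "tcp_pos": TCP position; "tool_rot": TCP orientation; "force": force on the tool from outside, world axes, zero at the start; "wrist_torque": the same for the moment, N m; "grip_width": opening from 0.0 (shut) to 1.0 (fully open); "gripper_force": force on a finger pad.
Only numpy, scipy, OpenCV 4.12 (cv2) and the standard library are available. Lean on these libraries where they do the work, as an engineer would, in place of code of your own. Each camera call takes 0.05 s, during which the arm holds its last target. There are 200 camera calls.

## Working session

There is one attempt and no reset: what is moved stays moved. The work goes in short steps, Python scripts to look and compute and a tool call to move; the robot and the scene stay as the last step left them, time stands still between calls to the robot, and variables do not carry over. Pictures are saved under pics/ and viewed, at most 10 in all, crops included, and the job is handed in when it is done.

Besides the shell and the picture viewer there is one more tool, called by a JSON object that holds its "fn" and its "kwargs", one argument or row to a line. drive_tool: Moves the arm, as the interface text tells. Its arguments: {"type":"object","properties":{"commands":{"type":"array"},"grip_force":{"type":"number"}},"required":["commands"]}

```bash
mkdir -p pics; cat > h.py <<'E'
import numpy as np,cv2
from scipy.spatial.transform import Rotation as R
from station import *
np.set_printoptions(precision=4,suppress=True)
def w(pic,p):
    return (np.linalg.inv(np.array(pic["world_to_cam"]))@np.r_[p,1])[:3]
def save(pic,n,crop=None,s=1):
    im=pic["color"][:,:,::-1]
    if crop: im=im[crop[1]:crop[3],crop[0]:crop[2]]
    cv2.imwrite("pics/"+n,cv2.resize(im,None,fx=s,fy=s))
def cloud(pic):
    d=pic["depth"];f=240/np.tan(np.radians(pic["fovy"])/2)
    v,u=np.mgrid[:480,:640]
    P=np.stack([(u-pic["cx"])/f*d,-(v-pic["cy"])/f*d,-d,np.ones_like(d)],-1)
    return (P@np.linalg.inv(np.array(pic["world_to_cam"])).T)[...,:3]
E
python3 - <<'E'
from h import *
print(readout.get_state(),bot.tcp_to_grasp)
for n in ["scene","top"]:
    p=read_camera(n);save(p,n+"1.png")
    for t in ["shaker","hub","spoke_tip","platform_mid","rack_mid","box_mid","reagent","pcr_rack","pipette","tip_box","beaker"]:
        for r in landmark_of(t,p)[:3]: print(n,t,round(r["p"],2),w(p,r["position"]))
E
```

```text
{'t': 0.0, 'qpos': array([ 0.9808,  0.3269, -0.1936,  1.052 , -0.    ,  1.4366]), 'qvel': array([-0.0015,  0.0004,  0.0002, -0.0004, -0.0003,  0.0001]), 'tau': array([ -0.0011, -44.3403,  26.2439,   0.0156,  -0.0002,  -0.    ]), 'tcp_pos': array([0.2417, 0.4934, 0.2305]), 'tool_rot': array([-0.7096, -3.0598,  0.0026]), 'force': array([-0.3634, -0.2166,  0.8894]), 'wrist_torque': array([-0.0316,  0.0727,  0.0054]), 'gripper_force': 0.0, 'grip_width': 1.0006628894368401} 0.0187
scene shaker 0.62 [ 0.5801  0.0897 -0.0006]
scene hub 0.56 [ 0.6097 -0.0396  0.0715]
scene spoke_tip 0.6 [ 0.5547 -0.0502  0.0896]
scene platform_mid 0.8 [0.5786 0.0847 0.1029]
scene platform_mid 0.18 [0.6947 0.3074 0.001 ]
scene rack_mid 0.66 [0.5322 0.0745 0.1269]
scene rack_mid 0.57 [ 0.5455 -0.3492 -0.0052]
scene box_mid 0.96 [0.3153 0.3989 0.0145]
scene box_mid 0.9 [0.6275 0.102  0.1161]
scene box_mid 0.8 [ 0.3165 -0.1317  0.0126]
scene reagent 0.74 [ 0.6502 -0.2361  0.0016]
scene pcr_rack 0.87 [0.4754 0.378  0.0009]
scene pipette 0.82 [ 0.4597 -0.2698 -0.0045]
scene tip_box 0.63 [0.5293 0.0725 0.1257]
scene tip_box 0.6 [0.6935 0.3048 0.0023]
scene beaker 0.67 [ 0.5442 -0.3513 -0.0052]
top shaker 0.96 [0.5787 0.0885 0.0016]
top hub 0.82 [ 0.6034 -0.0397  0.0737]
top spoke_tip 0.62 [ 0.5552 -0.0503  0.0859]
top platform_mid 0.78 [0.5772 0.0893 0.0986]
top rack_mid 0.93 [0.5287 0.0742 0.1238]
top rack_mid 0.18 [0.5761 0.087  0.099 ]
top box_mid 0.82 [0.3224 0.3983 0.0129]
top box_mid 0.64 [0.6227 0.105  0.1112]
top box_mid 0.63 [0.3751 0.0097 0.0121]
top reagent 0.6 [ 0.6497 -0.2398 -0.0033]
top pcr_rack 0.66 [ 0.4732  0.3747 -0.0016]
top pipette 0.88 [ 0.4686 -0.275  -0.003 ]
top tip_box 0.75 [0.6955 0.3037 0.0008]
top tip_box 0.51 [ 0.4714  0.3766 -0.0012]
top beaker 0.92 [ 0.5478 -0.346   0.0029]
```

View pics/scene1.png

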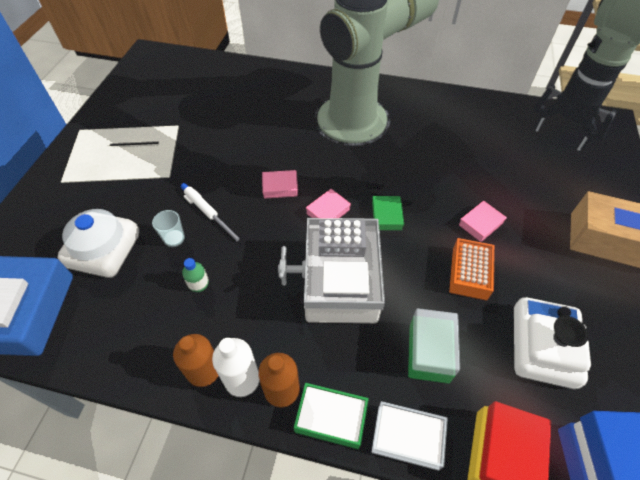

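View pics/top1.png

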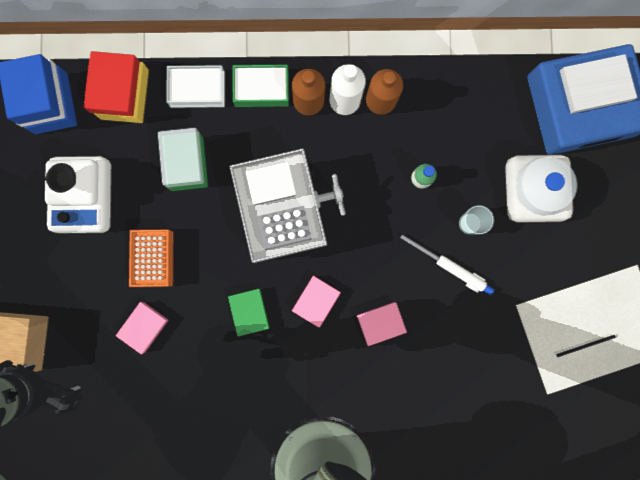

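Both views show the shaker at scene (343,270) and top (278,205), with the plug on its right: hub at scene (285,268), top (338,196). The rack with 12 white caps sits at the robot-side end, scene (343,237). The flat grey-white box at scene (345,280) is box_mid; the pink and green blocks on the bench are look-alikes. The reagent bottle stands on the plug's axis, so I'll work from above. Next I'll measure the yaw and the spoke angle.

```bash
python3 - <<'E'
from h import *
S=read_camera("scene");T=read_camera("top")
save(S,"plug.png",(250,200,400,340),4)
C={n:cloud(p).reshape(-1,3) for n,p in (("s",S),("t",T))}
for n in C:
    P=C[n];m=(np.abs(P[:,2]-.122)<.006)&(np.hypot(P[:,0]-.578,P[:,1]-.088)<.16)
    r=cv2.minAreaRect(P[m][:,:2].astype(np.float32)); print(n,"rim",m.sum(),r)
c=np.array([.578,.088])
for yaw in [None]:
    P=C["t"];m=(np.abs(P[:,2]-.122)<.006)&(np.hypot(P[:,0]-.578,P[:,1]-.088)<.16)
    (cx,cy),(a,b),ang=cv2.minAreaRect(P[m][:,:2].astype(np.float32))
    c=np.array([cx,cy]); e=np.radians(ang)+(0 if a<b else np.pi/2)
    X=np.array([np.cos(e),np.sin(e)]); X*=np.sign(X[1]); Y=np.array([-X[1],X[0]])
    print("X",X,"c",c)
    for n in C:
        P=C[n];q=P[:,:2]-c;L=np.c_[q@X,q@Y,P[:,2]]
        m=(L[:,0]<-100)&(L[:,0]>-.16)&(L[:,2]>.01)
        m=(L[:,0]<-.1)&(L[:,0]>-.16)&(L[:,2]>.015)&(np.abs(L[:,1])<.07)
        L=L[m]; r=np.hypot(L[:,1],L[:,2]-.072);th=np.degrees(np.arctan2(L[:,1],L[:,2]-.072))
        k=r>.03; print(n,m.sum(),k.sum(),"x med",np.median(L[k],0)); h,e_=np.histogram(th[k],36,(-180,180));print({int(e_[i]):h[i] for i in range(36) if h[i]})
E
```

```text
s rim 1753 ((0.5773925185203552, 0.08744793385267258), (0.2139117419719696, 0.16018766164779663), 12.796972274780273)
t rim 1878 ((0.5785253047943115, 0.08788799494504929), (0.2107831984758377, 0.16018325090408325), 12.797239303588867)
X [-0.2215  0.9752] c [0.5785 0.0879]
s 303 101 x med [-0.1311 -0.0089  0.0877]
{-170: np.int64(23), -160: np.int64(2), -50: np.int64(21), -40: np.int64(8), 60: np.int64(38), 70: np.int64(9)}
t 322 90 x med [-0.1315  0.0039  0.0932]
{-60: np.int64(1), -50: np.int64(33), -40: np.int64(11), 50: np.int64(1), 60: np.int64(28), 70: np.int64(16)}
```

View pics/plug.png

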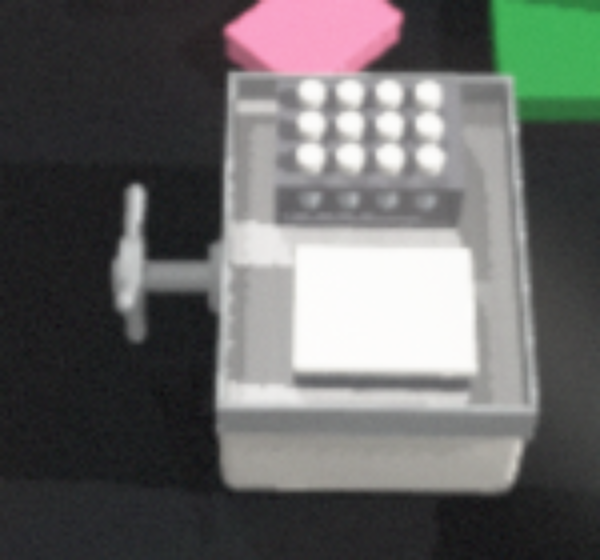

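The crop shows the plug's hub at crop (130,270), one spoke up towards the robot at (135,190) and one away at (135,335). Depth puts the spokes at about 70°, -50° and -170° from vertical, positive towards shaker +y. That makes the plug turn about 1.2 rad, matching the measured 1.3 mm advance. The yaw agrees between the two cameras. The rack is on shaker +y, the robot side.

I'll sweep the spokes with the closed fingers from above, over the top and then down on the +y side.

```bash
cat >> h.py <<'E'
X=np.array([-.2215,.9752,0]);X/=np.linalg.norm(X);Y=np.array([-X[1],X[0],0]);Z=np.array([0,0,1.]);c0=np.array([.578,.0878,0])
M=np.c_[X,Y,Z]
def st(v=None):
    s=readout.get_state();r=R.from_rotvec(s["tool_rot"]).as_matrix()
    print("t",s["t"],"tcp shaker mm",1e3*(M.T@(s["tcp_pos"]-c0)),"F",M.T@s["force"],"q",s["qpos"])
    return s,r
def goto(L,ysign):
    s,r=st(); y=ysign*X; G=np.c_[np.cross(y,-Z),y,-Z]
    d=c0+M@(np.array(L)/1e3)-s["tcp_pos"]
    print("lin",r.T@d,"rot",R.from_matrix(r.T@G).as_rotvec())
E
python3 - <<'E'
from h import *
s,r=st();print(r, "in shaker", M.T@r)
for g in(1,-1):goto((-135,-62,231),g)
E
```

```text
t 1.3 tcp shaker mm [470.3943 237.6169 231.284 ] F [-0.5051  0.7891 -1.157 ] q [ 0.9808  0.3262 -0.1926  1.052  -0.      1.4366]
[[-0.8979  0.4402  0.    ]
 [ 0.4402  0.8979  0.    ]
 [-0.      0.     -1.    ]] in shaker [[ 0.6281  0.7781  0.    ]
 [ 0.7781 -0.6281 -0.    ]
 [-0.      0.     -1.    ]]
t 1.3 tcp shaker mm [470.3943 237.6169 231.284 ] F [-0.5051  0.7891 -1.157 ] q [ 0.9808  0.3262 -0.1926  1.052  -0.      1.4366]
lin [-0.6134 -0.2829  0.0003] rot [ 0.      0.     -0.6792]
t 1.3 tcp shaker mm [470.3943 237.6169 231.284 ] F [-0.5051  0.7891 -1.157 ] q [ 0.9808  0.3262 -0.1926  1.052  -0.      1.4366]
lin [-0.6134 -0.2829  0.0003] rot [ 0.     -0.      2.4624]
```

{"fn": "drive_tool", "kwargs": {
  "commands": [
    {"hand": 0,"linear": [-0.055,-0.026,0],"rot": [0,0,-0.136]},
    {"hand": 0,"linear": [-0.11,-0.051,0],"rot": [0,0,-0.272]},
    {"hand": 0,"linear": [-0.165,-0.076,0],"rot": [0,0,-0.408]},
    {"hand": 0,"linear": [-0.22,-0.102,0],"rot": [0,0,-0.544]},
    {"hand": 0,"linear": [-0.275,-0.127,0],"rot": [0,0,-0.679]}
  ]
}}

```text
t: 1.92
tcp_pos: [0.4342, 0.2572, 0.2315]
tool_rot: [-0.357, 3.121, 0.0]
force: [0.4, 1.4, -0.5]
grip_width: 0.005
gripper_force: 0.0
```

```bash
python3 -c "
from h import *
goto((-135,-62,180),1);print(M.T@R.from_rotvec(readout.get_state()['tool_rot']).as_matrix())"
```

```text
t 1.925 tcp shaker mm [197.056  102.7163 231.5174] F [ 1.2786 -0.7472 -0.5466] q [ 0.3884  0.2418 -0.3085  1.0198  0.0001  0.1606]
lin [-0.1632 -0.3328  0.0516] rot [0.0002 0.0007 0.0045]
[[-0.0045  1.      0.0002]
 [ 1.      0.0045 -0.0007]
 [-0.0007  0.0002 -1.    ]]
```

{"fn": "drive_tool", "kwargs": {
  "commands": [
    {"hand": 0,"linear": [-0.027,-0.055,0],"rot": [0,0,0.0045]},
    {"hand": 0,"linear": [-0.054,-0.11,0],"rot": [0,0,0.0045]},
    {"hand": 0,"linear": [-0.081,-0.165,0],"rot": [0,0,0.0045]},
    {"hand": 0,"linear": [-0.108,-0.22,0],"rot": [0,0,0.0045]},
    {"hand": 0,"linear": [-0.135,-0.275,0],"rot": [0,0,0.0045]}
  ]
}}

```text
t: 2.55
tcp_pos: [0.6268, 0.0188, 0.2314]
tool_rot: [-0.343, 3.122, 0.0]
force: [0.3, 1.5, -0.1]
grip_width: 0.004
gripper_force: 0.0
```

{"fn": "drive_tool", "kwargs": {
  "commands": [
    {"hand": 0,"linear": [-0.028,-0.057,0.01],"rot": [0,0,0]},
    {"hand": 0,"linear": [-0.028,-0.057,0.04],"rot": [0,0,0]},
    {"hand": 0,"linear": [-0.028,-0.057,0.07],"rot": [0,0,0]},
    {"hand": 0,"linear": [-0.028,-0.057,0.09],"rot": [0,0,0]},
    {"hand": 0,"linear": [-0.028,-0.057,0.09],"rot": [0,0,0]}
  ]
}}

```text
t: 3.18
tcp_pos: [0.6639, -0.0289, 0.1393]
tool_rot: [0.342, -3.119, -0.002]
force: [0.1, -0.3, 0.5]
grip_width: -0.002
gripper_force: 0.0
```

```bash
python3 -c "
from h import *
goto((-135,-62,102),1)
p=read_camera('scene');save(p,'a.png',(250,200,400,340),4)"
```

```text
t 3.175 tcp shaker mm [-132.8702  -57.8983  139.2599] F [-0.2728 -0.0156  0.5484] q [-0.1546  0.6062  0.014   0.9826  0.     -0.3731]
lin [-0.0043 -0.0022  0.0372] rot [ 0.0015 -0.0038 -0.0048]
```

View pics/a.png

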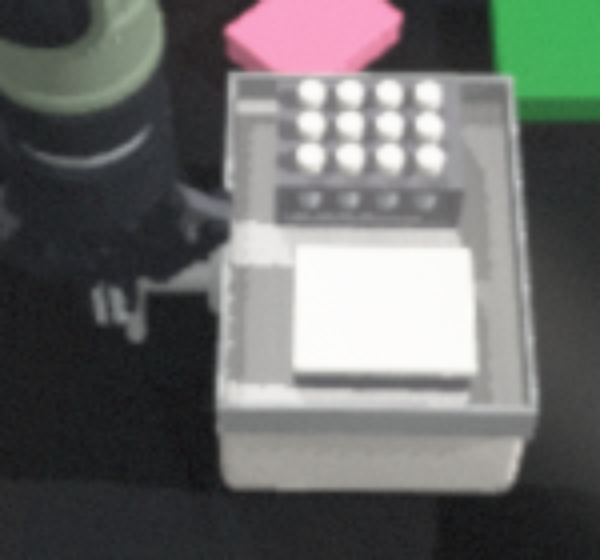

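The fingertips, at crop (110,305), sit just above and outside the far spoke at (135,320), as planned. I'll go down beside it and sweep.

{"fn": "drive_tool", "kwargs": {
  "commands": [
    {"hand": 0,"linear": [-0.005,-0.002,0.02],"rot": [0,0,0]},
    {"hand": 0,"linear": [-0.005,-0.002,0.037],"rot": [0,0,0]},
    {"hand": 0,"linear": [0.005,-0.002,0.037],"rot": [0,0,0]},
    {"hand": 0,"linear": [0.017,-0.002,0.037],"rot": [0,0,0]},
    {"hand": 0,"linear": [0.03,-0.002,0.037],"rot": [0,0,0]}
  ]
}}

```text
t: 3.85
tcp_pos: [0.645, -0.0366, 0.1103]
tool_rot: [-0.342, 3.102, 0.001]
force: [16.2, 5.8, 20.5]
grip_width: -0.003
gripper_force: 12.1
```

{"fn": "drive_tool", "kwargs": {
  "commands": [
    {"hand": 0,"linear": [0.013,0,0],"rot": [0,0,0]},
    {"hand": 0,"linear": [0.026,0,0],"rot": [0,0,0]},
    {"hand": 0,"linear": [0.039,0,0],"rot": [0,0,0]},
    {"hand": 0,"linear": [0.052,0,0],"rot": [0,0,0]},
    {"hand": 0,"linear": [0.064,0,0],"rot": [0,0,0]}
  ]
}}

```text
t: 4.47
tcp_pos: [0.5721, -0.0515, 0.1038]
tool_rot: [0.342, -3.121, -0.001]
force: [0.0, -0.3, 1.8]
grip_width: 0.001
gripper_force: 0.7
```

```bash
cat >> h.py <<'E'
def spokes(x0=-.16,x1=-.1):
    for n in ("scene","top"):
        P=cloud(read_camera(n)).reshape(-1,3);L=(P-c0)@M
        L=L[(L[:,0]<x1)&(L[:,0]>x0)&(L[:,2]>.012)&(L[:,2]<.128)&(np.abs(L[:,1])<.07)]
        r=np.hypot(L[:,1],L[:,2]-.072);th=np.degrees(np.arctan2(L[:,1],L[:,2]-.072));k=(r>.028)&(r<.056)
        h,e=np.histogram(th[k],36,(-180,180));print(n,"xmed",np.median(L[k,0]),{int(e[i]):int(h[i]) for i in range(36) if h[i]})
E
python3 -c "
from h import *
goto((-135,38,102),1);spokes()"
```

```text
t 4.475 tcp shaker mm [-134.5242   36.6017  103.8011] F [-0.2527  0.026   1.7828] q [-0.2183  0.485  -0.3002  0.7876  0.0001 -0.4367]
lin [ 0.0014 -0.0005  0.0018] rot [ 0.0009 -0.0018 -0.005 ]
scene xmed -0.134350518766867 {-180: 2, -80: 1, -70: 17, -60: 21, 20: 6, 30: 27, 40: 16, 50: 15, 170: 3}
top xmed nan {}
  return _methods._mean(a, axis=axis, dtype=dtype,
  ret = ret.dtype.type(ret / rcount)
```

The second spoke is now at about 55° (spokes at -65, 55 and 175). I'll press it down.

{"fn": "drive_tool", "kwargs": {
  "commands": [
    {"hand": 0,"linear": [0.001,-0.001,0.012],"rot": [0,0,0]},
    {"hand": 0,"linear": [0.001,-0.001,0.024],"rot": [0,0,0]},
    {"hand": 0,"linear": [0.0,-0.002,0.036],"rot": [0,0,0]},
    {"hand": 0,"linear": [0.0,-0.002,0.048],"rot": [0,0,0]},
    {"hand": 0,"linear": [0.0,-0.003,0.058],"rot": [0,0,0]}
  ]
}}

```text
t: 5.2
tcp_pos: [0.5731, -0.0533, 0.0455]
tool_rot: [0.344, -3.12, -0.004]
force: [-11.3, 5.0, 12.4]
grip_width: -0.002
gripper_force: 5.1
```

```bash
python3 -c "
from h import *
goto((-138,38,45),1);spokes()" 2>/dev/null
```

```text
t 5.2 tcp shaker mm [-136.4708   36.0067   45.5211] F [ 7.3773  9.9374 12.369 ] q [-0.2216  0.5593 -0.3503  0.6647  0.0013 -0.4413]
lin [ 0.002  -0.0015  0.0005] rot [ 0.0026 -0.0026 -0.0036]
scene xmed -0.132363195614182 {-110: 1, -100: 41, -90: 7, 0: 2, 10: 42, 20: 41, 30: 34, 40: 58, 50: 46, 60: 7, 70: 4, 80: 5, 90: 9, 100: 9, 110: 10, 120: 2, 130: 1}
top xmed nan {}
```

{"fn": "drive_tool", "kwargs": {
  "commands": [
    {"hand": 0,"linear": [0.008,0,-0.01],"rot": [0,0,0]},
    {"hand": 0,"linear": [0.01,0,-0.055],"rot": [0,0,0]},
    {"hand": 0,"linear": [0.01,0,-0.1],"rot": [0,0,0]},
    {"hand": 0,"linear": [-0.02,0,-0.105],"rot": [0,0,0]},
    {"hand": 0,"linear": [-0.054,0,-0.105],"rot": [0,0,0]}
  ]
}}

```text
t: 5.92
tcp_pos: [0.6292, -0.0431, 0.1537]
tool_rot: [-0.341, 3.119, -0.002]
force: [0.3, -0.3, -0.7]
grip_width: -0.0
gripper_force: 0.0
```

```bash
python3 -c "
from h import *
goto((-138,-16,102),1);spokes()" 2>/dev/null
```

```text
t 5.925 tcp shaker mm [-138.9777  -20.9297  153.6621] F [-0.3947 -0.2521 -0.7232] q [-0.1853  0.5272 -0.0852  0.9541 -0.0001 -0.4033]
lin [0.0051 0.001  0.0516] rot [-0.0018  0.004  -0.0054]
scene xmed -0.13619912242442 {-110: 1, -100: 42, -90: 7, 0: 1, 10: 5}
top xmed nan {}
```

{"fn": "drive_tool", "kwargs": {
  "commands": [
    {"hand": 0,"linear": [0,0,0.03],"rot": [0,0,0]},
    {"hand": 0,"linear": [0,0,0.051],"rot": [0,0,0]},
    {"hand": 0,"linear": [0.008,0,0.051],"rot": [0,0,0]},
    {"hand": 0,"linear": [0.02,0,0.051],"rot": [0,0,0]},
    {"hand": 0,"linear": [0.032,0,0.051],"rot": [0,0,0]}
  ]
}}

```text
t: 6.65
tcp_pos: [0.5973, -0.0501, 0.1021]
tool_rot: [-0.342, 3.118, -0.001]
force: [3.3, 0.1, -0.2]
grip_width: -0.001
gripper_force: 1.3
```

{"fn": "drive_tool", "kwargs": {
  "commands": [
    {"hand": 0,"linear": [0.013,0,0],"rot": [0,0,0]},
    {"hand": 0,"linear": [0.026,0,0],"rot": [0,0,0]},
    {"hand": 0,"linear": [0.026,0,0.005],"rot": [0,0,0]},
    {"hand": 0,"linear": [0.026,0,0.011],"rot": [0,0,0]},
    {"hand": 0,"linear": [0.026,0,0.014],"rot": [0,0,0]}
  ]
}}

```text
t: 7.28
tcp_pos: [0.5703, -0.0551, 0.0854]
tool_rot: [0.343, -3.121, -0.0]
force: [-1.8, -1.1, 2.4]
grip_width: -0.002
gripper_force: 1.2
```

```bash
python3 -c "
from h import *
goto((-138,38,88),1);spokes()" 2>/dev/null
```

```text
t 7.275 tcp shaker mm [-137.6864   39.1491   85.3829] F [-0.7167  1.963   2.3713] q [-0.2251  0.5037 -0.324   0.7445 -0.0002 -0.4438]
lin [-0.0011 -0.0003 -0.0026] rot [ 0.0004 -0.0013 -0.0046]
scene xmed -0.13736737295322332 {-170: 2, -160: 25, -150: 2, -50: 8, -40: 18, 20: 2, 30: 36, 40: 30, 50: 17, 60: 9, 70: 7}
top xmed nan {}
```

Spokes are now at about 78°, -42° and -160°, so the turn is about 5.5 rad and the threads are free. Next I'll place the closed fingers behind the disc, on the -y side of the shank.

{"fn": "drive_tool", "kwargs": {
  "commands": [
    {"hand": 0,"linear": [0,0,-0.04],"rot": [0,0,0]},
    {"hand": 0,"linear": [0,0,-0.07],"rot": [0,0,0]},
    {"hand": 0,"linear": [-0.025,0.014,-0.075],"rot": [0,0,0]},
    {"hand": 0,"linear": [-0.063,0.028,-0.075],"rot": [0,0,0]},
    {"hand": 0,"linear": [-0.063,0.028,-0.075],"rot": [0,0,0]}
  ]
}}

```text
t: 8.0
tcp_pos: [0.6286, -0.0126, 0.161]
tool_rot: [-0.347, 3.12, 0.001]
force: [-1.9, -0.3, 0.0]
grip_width: 0.004
gripper_force: 0.0
```

```bash
python3 -c "
from h import *
goto((-110,-24,66),1);spokes()" 2>/dev/null
```

```text
t 8.0 tcp shaker mm [-109.0822  -27.145   160.9662] F [0.1175 1.9537 0.0251] q [-0.1378  0.5194 -0.0784  0.9708  0.001  -0.3592]
lin [ 0.0034 -0.0009  0.095 ] rot [ 0.0002  0.0023 -0.002 ]
scene xmed -0.1377860001025028 {-170: 2, -160: 26, -150: 1, -50: 6, -40: 18, -30: 1, 60: 6, 70: 15, 80: 2}
top xmed nan {}
```

{"fn": "drive_tool", "kwargs": {
  "commands": [
    {"hand": 0,"linear": [0.003,-0.001,0.03],"rot": [0,0,0]},
    {"hand": 0,"linear": [0.003,-0.001,0.06],"rot": [0,0,0]},
    {"hand": 0,"linear": [0.003,-0.001,0.085],"rot": [0,0,0]},
    {"hand": 0,"linear": [0.003,-0.001,0.095],"rot": [0,0,0]},
    {"hand": 0,"linear": [0.003,-0.006,0.095],"rot": [0,0,0]}
  ]
}}

```text
t: 8.72
tcp_pos: [0.6251, -0.0219, 0.0671]
tool_rot: [-0.34, 3.121, -0.0]
force: [-1.3, 2.0, 2.5]
grip_width: -0.004
gripper_force: 1.2
```

{"fn": "drive_tool", "kwargs": {
  "commands": [
    {"hand": 0,"linear": [0,-0.008,0],"rot": [0,0,0]},
    {"hand": 0,"linear": [0,-0.016,0],"rot": [0,0,0]},
    {"hand": 0,"linear": [0,-0.024,0],"rot": [0,0,0]},
    {"hand": 0,"linear": [0,-0.032,0],"rot": [0,0,0]},
    {"hand": 0,"linear": [0,-0.038,0],"rot": [0,0,0]}
  ]
}}

```text
t: 9.35
tcp_pos: [0.6327, -0.0583, 0.066]
tool_rot: [0.342, -3.122, -0.0]
force: [-1.4, 2.8, 2.0]
grip_width: 0.0
gripper_force: 1.4
```

```bash
python3 -c "
from h import *
goto((-162,-24,66),1);spokes(-.2,-.12)" 2>/dev/null
```

```text
t 9.35 tcp shaker mm [-154.6269  -20.9474   66.0493] F [3.0161 0.7408 2.0129] q [-0.208   0.6243 -0.1611  0.7859 -0.0001 -0.4265]
lin [-0.0031 -0.0074  0.    ] rot [ 0.0002 -0.0005 -0.0049]
scene xmed -0.15748168781254931 {-170: 18, -160: 9, -100: 3, -90: 9, -80: 13, -70: 18, -60: 25, -50: 45, -40: 53, -30: 40, -20: 21}
top xmed nan {}
```

{"fn": "drive_tool", "kwargs": {
  "commands": [
    {"hand": 0,"linear": [0,-0.003,0],"rot": [0,0,0]},
    {"hand": 0,"linear": [0,-0.006,0],"rot": [0,0,0]},
    {"hand": 0,"linear": [0,-0.009,0],"rot": [0,0,0]},
    {"hand": 0,"linear": [0,-0.012,0],"rot": [0,0,0]},
    {"hand": 0,"linear": [0,-0.012,0],"rot": [0,0,0]}
  ]
}}

```text
t: 10.07
tcp_pos: [0.6335, -0.0614, 0.0657]
tool_rot: [0.35, -3.121, -0.025]
force: [-4.5, 21.1, 6.1]
grip_width: -0.001
gripper_force: 11.3
```

```bash
python3 -c "
from h import *
goto((-162,-24,66),1);spokes(-.2,-.165)" 2>/dev/null
```

```text
t 10.075 tcp shaker mm [-157.7384  -21.0698   65.6582] F [21.621  -0.2579  6.0854] q [-0.2195  0.6296 -0.1524  0.7951  0.0147 -0.4431]
lin [-0.0029 -0.0043 -0.0004] rot [0.0159 0.0006 0.0002]
scene xmed -0.1769849497258062 {-170: 17, -160: 6, -80: 2, -70: 5, -60: 4, -50: 23, -40: 24, -30: 10, -20: 7}
top xmed nan {}
```

The hub is at x = -177, which is 40 mm drawn, and the force rose to 21 N, so it's at the stop. I'll back off and move beyond the far end wall.

{"fn": "drive_tool", "kwargs": {
  "commands": [
    {"hand": 0,"linear": [0,0.018,0],"rot": [0,0,0]},
    {"hand": 0,"linear": [0,0.02,-0.01],"rot": [0,0,0]},
    {"hand": 0,"linear": [0,0.02,-0.06],"rot": [0,0,0]},
    {"hand": 0,"linear": [0,0.02,-0.115],"rot": [0,0,0]},
    {"hand": 0,"linear": [-0.02,0.03,-0.13],"rot": [0,0,0]}
  ]
}}

```text
t: 10.8
tcp_pos: [0.6508, -0.0382, 0.2021]
tool_rot: [-0.338, 3.116, -0.006]
force: [1.1, 0.6, 0.3]
grip_width: 0.003
gripper_force: 0.0
```

```bash
python3 -c "
from h import *
goto((0,-132,190),1);spokes(-.2,-.12)" 2>/dev/null
```

```text
t 10.8 tcp shaker mm [-139.0181  -43.1125  202.1196] F [ 0.3822 -1.2346  0.3212] q [-0.171   0.5286  0.0461  1.0799 -0.0016 -0.3871]
lin [-0.0878  0.1397  0.0121] rot [-0.0047  0.0071 -0.0072]
scene xmed -0.17631401310243716 {-170: 22, -160: 6, -50: 22, -40: 8, 50: 1, 60: 28, 70: 5}
top xmed nan {}
```

{"fn": "drive_tool", "kwargs": {
  "commands": [
    {"hand": 0,"linear": [-0.03,0.045,0],"rot": [0,0,-0.007]},
    {"hand": 0,"linear": [-0.06,0.09,0],"rot": [0,0,-0.007]},
    {"hand": 0,"linear": [-0.089,0.135,0],"rot": [0,0,-0.007]},
    {"hand": 0,"linear": [-0.089,0.14,0.035],"rot": [0,0,-0.007]},
    {"hand": 0,"linear": [-0.089,0.14,0.075],"rot": [0,0,-0.007]}
  ]
}}

```text
t: 11.52
tcp_pos: [0.7052, 0.1203, 0.1202]
tool_rot: [-0.356, 3.121, -0.002]
force: [-0.2, -0.4, -0.9]
grip_width: 0.001
gripper_force: 0.0
```

```bash
python3 -c "
from h import *
goto((0,-130,101),1)" 2>/dev/null
```

```text
t 11.525 tcp shaker mm [   3.4833 -131.1904  120.1551] F [-0.3188  0.3241 -0.8826] q [ 0.0664  0.7122  0.1582  1.0159 -0.0013 -0.1606]
lin [ 0.0012 -0.0035  0.0192] rot [-0.0014  0.0007  0.0036]
```

{"fn": "drive_tool", "kwargs": {
  "commands": [
    {"hand": 0,"linear": [0,-0.003,0.012],"rot": [0,0,0]},
    {"hand": 0,"linear": [0,-0.003,0.016],"rot": [0,0,0]},
    {"hand": 0,"linear": [0.006,-0.003,0.016],"rot": [0,0,0]},
    {"hand": 0,"linear": [0.012,-0.003,0.016],"rot": [0,0,0]},
    {"hand": 0,"linear": [0.018,-0.003,0.016],"rot": [0,0,0]}
  ]
}}

```text
t: 12.15
tcp_pos: [0.689, 0.113, 0.1068]
tool_rot: [-0.353, 3.118, -0.0]
force: [3.3, 0.6, 0.4]
grip_width: -0.001
gripper_force: 1.2
```

{"fn": "drive_tool", "kwargs": {
  "commands": [
    {"hand": 0,"linear": [0.006,0,0],"rot": [0,0,0]},
    {"hand": 0,"linear": [0.012,0,0],"rot": [0,0,0]},
    {"hand": 0,"linear": [0.018,0,0],"rot": [0,0,0]},
    {"hand": 0,"linear": [0.024,0,0],"rot": [0,0,0]},
    {"hand": 0,"linear": [0.03,0,0],"rot": [0,0,0]}
  ]
}}

```text
t: 12.78
tcp_pos: [0.6584, 0.1065, 0.1052]
tool_rot: [0.354, -3.122, -0.0]
force: [1.9, 0.5, 2.2]
grip_width: -0.001
gripper_force: 1.2
```

```bash
python3 -c "
from h import *
goto((0,-66,101),1)
p=read_camera('scene');save(p,'b.png',(230,180,400,340),3.5)" 2>/dev/null
```

```text
t 12.775 tcp shaker mm [  0.3921 -82.5151 105.2357] F [ 0.0544 -2.0101  2.1991] q [ 0.0496  0.6369 -0.0237  0.9103  0.0002 -0.1762]
lin [ 0.0165 -0.0004  0.0042] rot [ 0.0002 -0.      0.0025]
```

View pics/b.png

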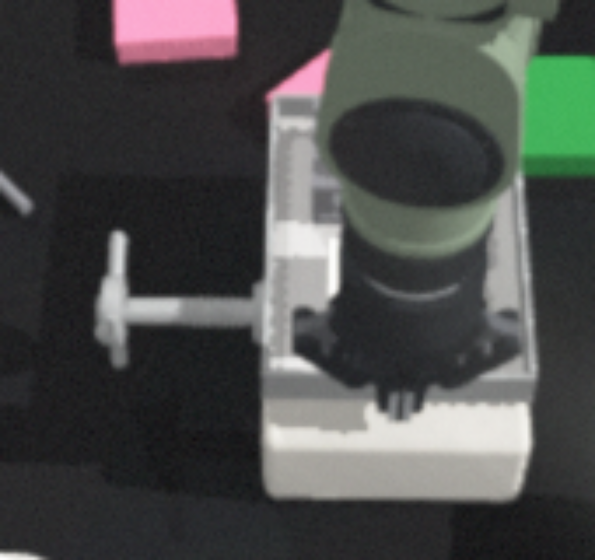

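The plug is fully out at crop (110,310), and the fingers at (400,400) are pushing the far wall; the platform has moved about 33 mm. I'll continue to the stop.

{"fn": "drive_tool", "kwargs": {
  "commands": [
    {"hand": 0,"linear": [0.006,0,0],"rot": [0,0,0]},
    {"hand": 0,"linear": [0.012,0,0],"rot": [0,0,0]},
    {"hand": 0,"linear": [0.017,0,0],"rot": [0,0,0]},
    {"hand": 0,"linear": [0.02,0,0],"rot": [0,0,0]},
    {"hand": 0,"linear": [0.022,0,0],"rot": [0,0,0]}
  ]
}}

```text
t: 13.45
tcp_pos: [0.6419, 0.1027, 0.1053]
tool_rot: [-0.353, 3.112, 0.003]
force: [17.3, 4.6, -14.4]
grip_width: -0.001
gripper_force: 9.5
```

```bash
python3 -c "
from h import *
goto((0,-66,101),1)" 2>/dev/null
```

```text
t 13.45 tcp shaker mm [  0.3453 -65.5899 105.3385] F [  0.6621 -17.8742 -14.4249] q [ 0.0439  0.6008 -0.0899  0.8709  0.0027 -0.1821]
lin [-0.0004 -0.0004  0.0043] rot [0.001  0.0095 0.0027]
```

Force is rising at 50 mm, so the platform is at its stop. I'll retreat.

{"fn": "drive_tool", "kwargs": {
  "commands": [
    {"hand": 0,"linear": [-0.01,0,0],"rot": [0,0,0]},
    {"hand": 0,"linear": [-0.02,0,0],"rot": [0,0,0]},
    {"hand": 0,"linear": [-0.035,0,-0.02],"rot": [0,0,0]},
    {"hand": 0,"linear": [-0.05,0,-0.06],"rot": [0,0,0]},
    {"hand": 0,"linear": [-0.07,0,-0.11],"rot": [0,0,0]}
  ]
}}

```text
t: 14.08
tcp_pos: [0.7046, 0.117, 0.215]
tool_rot: [0.353, -3.117, 0.0]
force: [1.5, -0.7, 0.3]
grip_width: 0.001
gripper_force: 0.0
```

{"fn": "drive_tool", "kwargs": {
  "commands": [
    {"hand": 0,"linear": [-0.02,0.04,-0.03],"rot": [0,0,0]},
    {"hand": 0,"linear": [-0.02,0.08,-0.05],"rot": [0,0,0]},
    {"hand": 0,"linear": [-0.02,0.13,-0.05],"rot": [0,0,0]},
    {"hand": 0,"linear": [-0.02,0.16,-0.05],"rot": [0,0,0]},
    {"hand": 0,"linear": [-0.02,0.16,-0.05],"rot": [0,0,0]}
  ]
}}

```text
t: 14.7
tcp_pos: [0.688, 0.28, 0.2647]
tool_rot: [0.359, -3.119, 0.001]
force: [-0.3, -0.3, 0.1]
grip_width: 0.001
gripper_force: 0.0
```

```bash
python3 - 2>/dev/null <<'E'
from h import *
st();spokes(-.2,-.12)
for n in("scene","top"):
    p=read_camera(n)
    for t in ["platform_mid","rack_mid","box_mid","hub"]:
        for r in landmark_of(t,p)[:2]: print(n,t,round(r["p"],2),1e3*(M.T@(w(p,r["position"])-c0)))
    P=cloud(p).reshape(-1,3);L=(P-c0)@M;m=(np.abs(L[:,2]-.122)<.005)&(np.abs(L[:,0])<.09)&(np.abs(L[:,1])<.18)
    print("rim y",np.percentile(L[m,1],[1,99]))
    if n=="scene":save(p,"c.png",(190,150,400,340),3)
E
```

```text
t 14.7 tcp shaker mm [ 163.0305 -149.8241  264.7383] F [-0.2537  0.3519  0.0555] q [ 0.2872  0.7115  0.5237  1.3847 -0.      0.0578]
scene xmed -0.17623009809576787 {-170: 23, -160: 4, -50: 23, -40: 6, 60: 32, 70: 9}
top xmed -0.1764613338997268 {-60: 3, -50: 35, -40: 8, 50: 2, 60: 33, 70: 11}
scene platform_mid 0.84 [ -1.3192  49.9803 102.8035]
scene platform_mid 0.64 [305.3658  37.8877   0.301 ]
scene rack_mid 0.79 [ -3.6028  98.2476 125.9649]
scene box_mid 0.97 [-160.3896  302.4568   16.7239]
scene box_mid 0.81 [  8.0398   2.3271 116.1257]
scene hub 0.61 [-172.0953   -3.308    72.8435]
rim y [-0.0557  0.1547]
top platform_mid 0.72 [-0.8109 48.9559 99.9521]
top rack_mid 0.91 [ -3.5636  96.7842 125.3603]
top box_mid 0.96 [119.5967 211.4266  12.4162]
top box_mid 0.88 [-162.0716  301.7637   12.2672]
top hub 0.96 [-177.2264    5.4616   70.3236]
rim y [-0.0548  0.1541]
```

View pics/c.png

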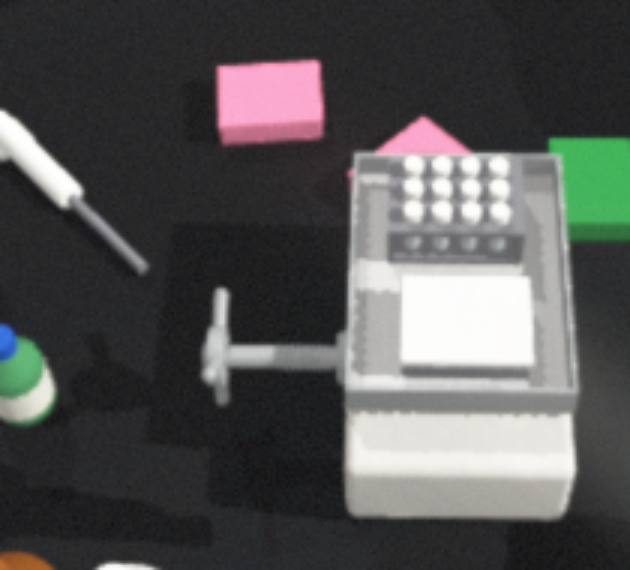

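The plug is out (hub at crop (215,350), x ≈ -177), the platform is at +50 mm, and the rack and box stand upright. The arm is clear, so I'll hand in.

```bash
python3 -c "
from station import *
print(workorder.close_job())"
```

```text
the job is handed in; nothing more can be done
None
```

The job is handed in, with no verdict shown: the plug is unscrewed and drawn about 40 mm to its stop, the platform is 50 mm across at its stop on the rack's side, the rack and flat box stand upright on it, and the arm touched nothing else that I saw.

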